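# Bottle from the door of the bench refrigerator

### The job

Get me the tall dropper-capped bottle from the little bench refrigerator: swing its door wide open by the handle, to about a right angle, lift the bottle straight up out of the door rack and bring it over the white mixing slab. Finish while holding it there in the gripper, upright and quite still, its underside at least a hand's width (10 cm) above the bench, so that I can take it from you. Keep the bottle upright all the way, do not knock over the squat jar beside it, and leave the other things on the bench where they are.

Things in the scene. Friction and masses are not known exactly. Their poses are not given: they have to be found in the camera images.
- fridge: White bench-top refrigerator, 240 mm wide (its y), 220 mm deep without the door (its x), 300 mm high, fixed to the bench. Origin: centre of its underside; x points to its back, so the door is on its -x side, towards the robot; z up. It has a roof (underside 280 mm up), so its inside cannot be reached from above.
- fridge_door (a joint): Door angle in rad: 0 shut (as it starts), growing counter-clockwise from above as the free edge swings out towards the robot, stop at 1.75. The door is 240 mm wide, 34 mm thick, its top edge 289 mm above the bench. No latch; it stays where it is left and the hinge rubs lightly (about 1 N at the handle).
- door_hinge (a point): Point on the door's vertical hinge axis, at the front right corner of the refrigerator body as the robot sees it, 255 mm above the bench. It does not move with the door; its axes are those of the refrigerator.
- door_handle (a point): Grip point on the handle, an upright round steel bar 12 mm thick near the door's free edge, axis 35 mm off its outer face, from 160 to 272 mm up (both ends bend in to the door). The point is on the axis, 255 mm up, 213 mm along the door from the hinge and 71 mm out. Axes turn with the door: y along it from hinge to free edge, x square to it towards its inner side, z up.
- door_rack (a point): Middle of the floor of the upper rack inside the door, 155 mm above the bench and 134 mm below the door's top edge; turns with the door, axes as for the handle. Pocket 172 mm long (y), 58 mm deep (x, from the door's inner face at -29 mm to a clear lip 4 mm thick at +29 mm); lip and end walls 34 mm high. Bottle and jar stand in it some 90 mm apart, in either order.
- bond_bottle: The bottle to fetch: brown glass, round, 44 mm across, 115 mm tall, with narrow shoulders and a tall straight black cap 28 mm across (from 86 to 115 mm above its underside). 80 to 170 g, standing loose in the door rack. Origin: centre of its underside, z up its axis.
- bottle_cap (a point): Point on the bottle's axis inside the cap, 102 mm above the bottle's underside, where it is gripped from above.
- resin_jar: Squat round jar, brown glass with a flat black lid, 50 mm across and 58 mm tall, standing loose in the same door rack beside the bottle. It stays there, upright. Origin: centre of its underside, z up.
- slab: White porcelain mixing slab lying fixed on the bench, 110 mm (x) by 160 mm (y) and 14 mm thick, with a row of four shallow wells along one long edge. Origin: centre of its underside.
- plaster_cast: Loose plaster cast of a jaw on the bench, 62 x 58 mm and about 43 mm high; leave it alone. Origin: centre of its underside.
- bur_block: Loose white block of drill burs on the bench, 55 x 100 mm, 44 mm high over the burs; leave it alone. Origin: centre of its underside.
- wax_knife: Loose wax knife with a wooden grip lying on the bench, 190 mm long along its x, 12 mm high; leave it alone. Origin: under the middle of its grip.
- drop_bottle: Small white dropper bottle standing loose on the bench, 30 mm across, 55 mm tall; leave it alone. Origin: centre of its underside.
- articulator: Black articulator with a pair of mounted casts, fixed on the bench, about 140 x 115 mm and 162 mm high. Origin: under its middle.
Mind the look-alikes: they are no part of the job. Leave any turquoise look-alike of the slab alone. Leave any blue look-alike of the articulator alone.

How it is judged:
By the outcome, as a careful person would: the job done as asked, in the order asked, and still so for the second after the job is handed in, while the arm keeps its last pose, push and grip.
It also fails if it takes over 64 s, if anything falls off the work surface, if the arm or the gripper's body presses on something with over 40 N, if the wrist force passes 120 N, or if a joint passes its speed limit or range.

### The arm

A 6-joint arm with a two-finger parallel gripper is mounted at the origin on the work surface. World frame = base frame: x ahead of the robot, y to its left, z up, the work surface at z = 0. Lengths are in m, angles in rad, forces in N, time in s.
With the tool pointing down it reaches from about 0.3 to 0.85 m from the base axis. Payload 5.4 kg.
Tool frame: the origin (TCP) lies where the fingers leave the gripper's body, on its centre line; the fingertips stand 73 mm ahead of it and the grasp point (between the pads) lies 54 mm ahead of it; z points along the fingers, y is the line along which they close (so a half turn about z gives the same grasp; the last joint's range is limited). The gripper opens to 85 mm and grips with 20 to 120 N. Pads are 22 mm wide; open, the fingers measure 114 mm over their backs; the gripper's body (76 mm by 85 mm) begins 54 mm behind the grasp point. The pads swing forward as they close: fully open they stand 13 mm farther back than shut.
Start: joints at [1.104, 0.158, 1.597, -0, 1.386, -0.21], TCP at [0.146, 0.556, 0.304] pointing down, gripper open.
Joint ranges: [-2.91, 2.91], [-0.94, 2.29], [0.18, 2.7], [-1.29, 4.43], [0.17, 2.64], [-3, 3]. Speed limits (rad/s): [2.57, 2.57, 3.14, 3.14, 3.14, 3.14].

### API

Orientations are given as [roll, pitch, yaw] about the fixed x, y, z axes, in that order (R = Rz(yaw) Ry(pitch) Rx(roll)).
In Python, from workcell import r, jaws, kinematics, state, imaging, job, finder gives the robot as it stands. Calls block until the motion is done:
- r.movep(position, orientation): joint-space move of the TCP to a pose.
- r.line_to(position, orientation=None, max_speed=0.15): straight line of the TCP; orientation=None keeps the orientation; max_speed is the mean speed in m/s.
- r.set_joints(angles): joint-space move.
- jaws.grip(opening): opening from 0.0 (shut) to 1.0 (fully open); the grip force is fixed at half the most; returns when the fingers have stopped.
- r.hold(seconds).
- kinematics.inverse_kinematics(position, orientation): joint angles nearest the present ones, or None.
- state(): the state.
- imaging.grab_frame(name): name is "scene" or "top" or "wrist"; returns a dict with "color" (480x640x3 uint8, blue, green, red), "range_z" (480x640 float32, m along the optical axis (not along the pixel's ray), 0 where there is no reading), "fov_y" (degrees; the focal length in pixels is half the picture's height over the tangent of half this angle, whatever the lens; pixels are square), "cx", "cy" (the principal point, pixels), "R" (3x3) and "t" (3): a world point X has camera coordinates R X + t. Camera axes: x right, y down, z forward; pixel columns grow to the right and rows downward; lengths in m; the calibration is good to about 2 mm. A picture is of the moment at which its call begins.
A pose or a line that the arm cannot do raises r.IKError and nothing moves.
- job.finish_job(): hands the job in; it is judged then, once.
Trained networks look in the newest picture that a camera, given by its name, has taken for a name from the list of things; names that differ only in an ending like _2 or _b are one class to them, and where a whole thing is asked for, a point or a joint stands for the part that bears it (a point fixed in the world has none). Each returns a list of dicts, best first, with "confidence" (0 to 1); they miss things now and then, are a little off and sometimes report something else, mostly with a low value. They report only what shows in the picture. A call takes as long as a camera call. They do not tell look-alikes from the thing itself.
- finder.silhouettes(camera, target): "mask" (480x640 bool, what is visible of it) and "centre" ([row, column] in pixels, amid what is visible of it).
The state is a dict: "t": time; "joint_positions": joint angles; "dq": joint speeds; "joint_torque": joint torques, N m; "position": TCP position; "eef_rot": TCP orientation; "contact_force": force on the tool from outside, world axes, zero at the start; "ft_torque": the same for the moment, N m; "grip_width": opening from 0.0 (shut) to 1.0 (fully open); "grip_force": force on a finger pad.
Only numpy, scipy, OpenCV 4.12 (cv2) and the standard library are available. Lean on these libraries where they do the work, as an engineer would, in place of code of your own. Each camera call takes 0.05 s, during which the arm holds its last target. There are 200 camera calls.

## Working session

There is one attempt and no reset: what is moved stays moved. The work goes in short steps, each a Python script; the robot and the scene stay as the last script left them, time stands still between calls to the robot, and variables do not carry over. Pictures are saved under pics/ and viewed, at most 10 in all, crops included, and the job is handed in when it is done.

```bash
ls; mkdir -p pics; cat > h.py <<'E'
from workcell import r,jaws,kinematics,state,imaging,job,finder
import numpy as np,cv2
def K(f): return 240/np.tan(np.radians(f["fov_y"])/2)
def cloud(f):
    z=f["range_z"];k=K(f);v,u=np.mgrid[0:480,0:640]
    P=np.stack([(u-f["cx"])/k*z,(v-f["cy"])/k*z,z],-1)
    return (P-f["t"])@f["R"]   # R^T (P-t)
def proj(f,X):
    c=f["R"]@np.array(X)+f["t"];return c[:2]/c[2]*K(f)+[f["cx"],f["cy"]]
E
python3 - <<'E'
from h import *
ims=[]
for c in ["scene","top"]:
    f=imaging.grab_frame(c);C=cloud(f);cv2.imwrite(f"pics/{c}0.png",f["color"])
    print(c,"campos",(-f["R"].T@f["t"]).round(3))
    for n in ["fridge","fridge_door","door_handle","bond_bottle","resin_jar","slab","plaster_cast","bur_block","wax_knife","drop_bottle","articulator"]:
        for d in finder.silhouettes(c,n)[:3]:
            m=d["mask"]&(f["range_z"]>0)
            if m.sum()<5: continue
            p=C[m];print(n,round(d["confidence"],2),np.round(d["centre"]),m.sum(),"med",np.median(p,0).round(3),"lo",np.percentile(p,2,0).round(3),"hi",np.percentile(p,98,0).round(3))
print(state())
E
```

```text
pics
scene campos [0.224 0.292 1.241]
fridge 0.71 [117. 367.] 15064 med [ 0.701 -0.172  0.297] lo [ 0.6   -0.315  0.039] hi [ 0.872 -0.066  0.304]
fridge_door 0.81 [155. 387.] 5261 med [ 0.624 -0.169  0.217] lo [ 0.598 -0.29   0.027] hi [ 0.664 -0.063  0.292]
door_handle 0.96 [154. 385.] 5398 med [ 0.624 -0.169  0.215] lo [ 0.598 -0.293  0.022] hi [ 0.669 -0.063  0.292]
door_handle 0.64 [280. 188.] 1967 med [0.66  0.418 0.136] lo [0.58  0.369 0.019] hi [0.714 0.479 0.159]
resin_jar 0.27 [199. 263.] 492 med [0.769 0.12  0.033] lo [0.74  0.084 0.   ] hi [0.803 0.154 0.045]
slab 0.98 [300. 295.] 2464 med [0.477 0.205 0.014] lo [0.423 0.128 0.008] hi [0.533 0.28  0.019]
slab 0.95 [294. 385.] 2392 med [ 0.358 -0.003  0.014] lo [ 0.307 -0.08   0.009] hi [0.411 0.072 0.02 ]
plaster_cast 0.87 [200. 265.] 450 med [0.769 0.121 0.034] lo [0.741 0.087 0.009] hi [0.803 0.154 0.045]
bur_block 0.59 [367. 219.] 968 med [0.446 0.464 0.02 ] lo [0.419 0.417 0.   ] hi [0.478 0.513 0.043]
drop_bottle 0.43 [280. 187.] 2139 med [0.661 0.419 0.134] lo [0.579 0.369 0.001] hi [0.716 0.481 0.156]
articulator 0
[... 1608 characters left out ...]
, 'joint_positions': array([ 1.10391340e+00,  1.58395178e-01,  1.59704331e+00,  5.74352973e-06,
        1.38620515e+00, -2.10110552e-01]), 'dq': array([ 2.09494009e-04,  2.41972945e-04, -3.27216364e-05,  1.12522751e-03,
        2.93156259e-04,  4.33889437e-05]), 'joint_torque': array([ 1.98157511e-03, -3.96009529e+01, -3.31703317e+01, -3.45598562e-05,
        5.48444950e-04,  3.96799692e-06]), 'position': array([0.14603703, 0.55611206, 0.30388013]), 'eef_rot': array([-3.14154396e+00, -1.61563614e-05,  2.88481922e+00]), 'contact_force': array([-0.07154139,  0.41766915,  0.69459551]), 'ft_torque': array([0.00734549, 0.01016436, 0.03808927]), 'grip_force': 0.0, 'grip_width': 1.0031156673273993}
```

```bash
python3 - <<'E'
from h import *
a=cv2.imread("pics/top0.png");cv2.imwrite("pics/top_a.png",cv2.resize(a,(800,600)))
fs={c:imaging.grab_frame(c) for c in["scene","top"]}
out=[]
for c,f in fs.items():
    C=cloud(f);ok=f["range_z"]>0
    for nm,lo,hi,zl,zh in [("roof",0.5,1,.293,.306),("doortop",.5,.72,.282,.2925),("handle",.5,.625,.15,.279)]:
        m=ok&(C[...,2]>zl)&(C[...,2]<zh)&(C[...,0]>lo)&(C[...,0]<hi)&(C[...,1]<0)&(C[...,1]>-.36)
        p=C[m]
        if len(p)<4: continue
        b=cv2.minAreaRect(p[:,:2].astype(np.float32));print(c,nm,len(p),cv2.boxPoints(b).round(4).tolist(),"z",np.median(p[:,2]).round(4))
    u,v=(380,150) if c=="scene" else (440,190)
    out.append(cv2.resize(f["color"][v-100:v+100,u-130:u+130],(400,308)))
cv2.imwrite("pics/crop1.png",np.hstack(out))
E
```

```text
scene roof 7769 [[0.5985999703407288, -0.3003000020980835], [0.8521999716758728, -0.3458999991416931], [0.8952999711036682, -0.10620000213384628], [0.641700029373169, -0.060600001364946365]] z 0.3003
scene doortop 1486 [[0.5616000294685364, -0.28060001134872437], [0.6312000155448914, -0.3061999976634979], [0.7164000272750854, -0.07490000128746033], [0.6467000246047974, -0.049300000071525574]] z 0.2888
scene handle 1434 [[0.5953999757766724, -0.0746999979019165], [0.597100019454956, -0.2962999939918518], [0.6262000203132629, -0.29600000381469727], [0.6244000196456909, -0.07450000196695328]] z 0.2208
top roof 12879 [[0.6086999773979187, -0.3000999987125397], [0.8533999919891357, -0.3467000126838684], [0.8986999988555908, -0.10869999974966049], [0.6539999842643738, -0.06210000067949295]] z 0.2992
top doortop 2146 [[0.5662999749183655, -0.28200000524520874], [0.6330999732017517, -0.3061999976634979], [0.7171000242233276, -0.07450000196695328], [0.6503999829292297, -0.0502999983727932]] z 0.2878
top handle 987 [[0.600600004196167, -0.07429999858140945], [0.6018000245094299, -0.29600000381469727], [0.6255999803543091, -0.29589998722076416], [0.6244000196456909, -0.07419999688863754]] z 0.2237
```

View pics/top_a.png

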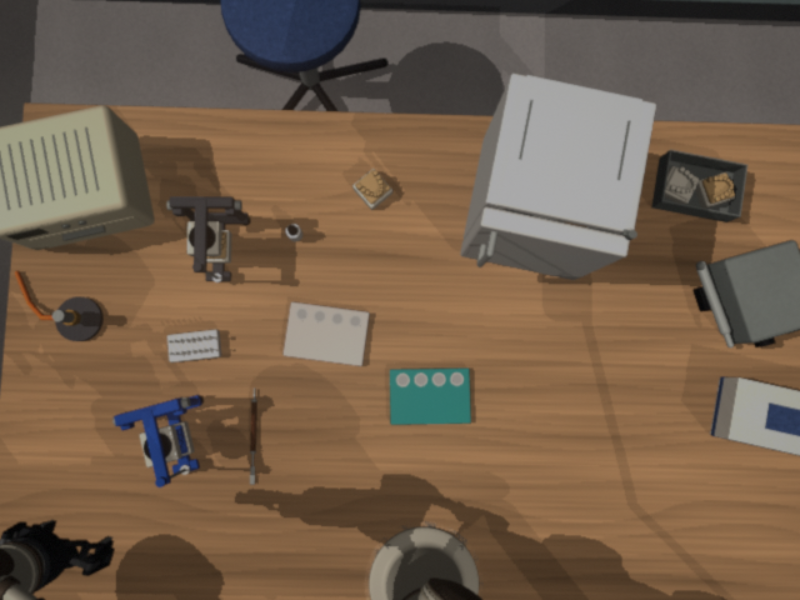

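View pics/crop1.png

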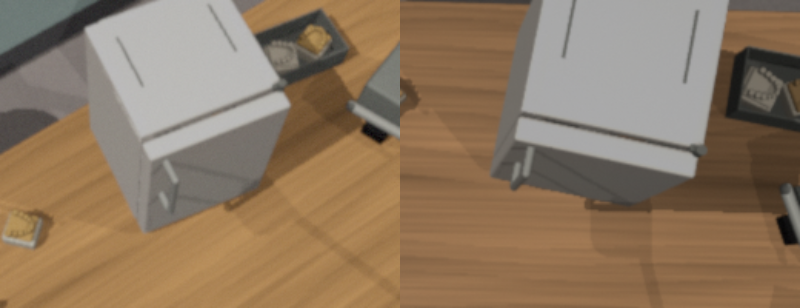

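The white slab (top view, row 266, col 261) is the target; the turquoise one (row 321, col 344) is a look-alike. The brown-white fridge is at the upper right, with its handle near col 385, row 200. Next I take close wrist views of the handle from two places.

```bash
python3 - <<'E'
from h import *
f=imaging.grab_frame("top");C=cloud(f);X=C[(f["range_z"]>0)]
for x0 in np.arange(.3,.7,.1):
    print(x0,[round(float(np.percentile(X[(X[:,0]>x0)&(X[:,0]<x0+.1)&(X[:,1]>y0)&(X[:,1]<y0+.1)][:,2],99)),2) for y0 in np.arange(-.6,.1,.1)])
O=[np.pi,0,-.185];ims=[]
for i,p in enumerate([[.55,-.08,.44],[.52,-.13,.44]]):
    r.movep(p,O);f=imaging.grab_frame("wrist");C=cloud(f)
    print(state()["t"],state()["joint_positions"].round(2),"cam",(-f["R"].T@f["t"]).round(3))
    ims.append(cv2.resize(f["color"],(400,300)))
    m=(f["range_z"]>0)&(C[...,2]>.17)&(C[...,2]<.28)
    e=np.array([.983,-.184]);h0=np.array([.6367,-.3058]);out=-(C[...,:2]-h0)@e;al=(C[...,:2]-h0)@[.184,.983]
    m&=(out>.055)&(out<.095)&(al>.17)&(al<.25)
    p=C[m];print(len(p),"med",np.median(p,0).round(4),"out",np.percentile(out[m],[2,50,98]).round(4),"al",np.percentile(al[m],[2,50,98]).round(4),"z",np.percentile(p[:,2],[2,98]))
    # roof/door edges
    t=(f["range_z"]>0)&(C[...,2]>.281)&(C[...,2]<.293)
    print("doortop out",np.percentile(out[t],[1,99]).round(4),"al",np.percentile(al[t],[1,99]).round(4),"z",np.median(C[t][:,2]))
    np.savez(f"w{i}.npz",C=C,c=f["color"])
cv2.imwrite("pics/w.png",np.hstack(ims))
E
```

```text
0.3 [0.07, 0.0, 0.0, 0.01, 0.0, 0.02, 0.02]
0.4 [0.07, 0.0, 0.0, 0.0, 0.01, 0.02, 0.02]
0.5 [0.09, 0.0, 0.01, 0.0, 0.01, 0.01, 0.0]
0.6000000000000001 [0.09, 0.0, 0.3, 0.3, 0.3, 0.3, 0.01]
4.1 [-0.36  0.06  1.44  0.    1.64  1.39] cam [ 0.632 -0.095  0.51 ]
753 med [ 0.611  -0.0819  0.2708] out [0.0553 0.0664 0.0779] al [0.2102 0.2155 0.2211] z [0.24588107 0.27275451]
doortop out [0.0026 0.0384] al [0.0394 0.2396] z 0.2885880587444948
4.4917 [-0.47  0.    1.5   0.    1.64  1.29] cam [ 0.601 -0.146  0.51 ]
1299 med [ 0.6072 -0.0843  0.2692] out [0.0556 0.0699 0.0787] al [0.2097 0.2123 0.2206] z [0.17911271 0.27258889]
doortop out [0.0156 0.0388] al [0.0076 0.2383] z 0.2885850405621513
```

View pics/w.png

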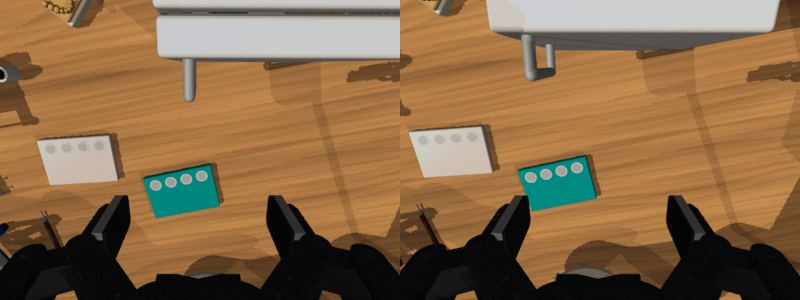

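The handle bar is in both wrist views (left tile around (188,80), right tile (530,55)). Measured: axis at about (0.6055, -0.081), top 0.273 and door top 0.2886, which agrees with the text. I grip it now.

```bash
python3 - <<'E'
from h import *
O=[np.pi,0,-.185];h=[.6055,-.0813]
jaws.grip(.6)
r.movep(h+[.40],O);r.line_to(h+[.313],O)
print(state()["contact_force"].round(1));jaws.grip(0)
s=state();print(s["t"],s["contact_force"].round(1),s["grip_width"],s["grip_force"],s["position"].round(4))
f=imaging.grab_frame("scene");p=proj(f,h+[.26]).astype(int);cv2.imwrite("pics/g.png",cv2.resize(f["color"][max(0,p[1]-90):p[1]+90,p[0]-120:p[0]+120],(640,480)))
E
```

```text
[ 0.3 -0.8  0.4]
6.6 [-0.5  3.9  6.4] 0.11835156497201901 58.765093982219696 [ 0.6059 -0.0807  0.3143]
```

View pics/g.png

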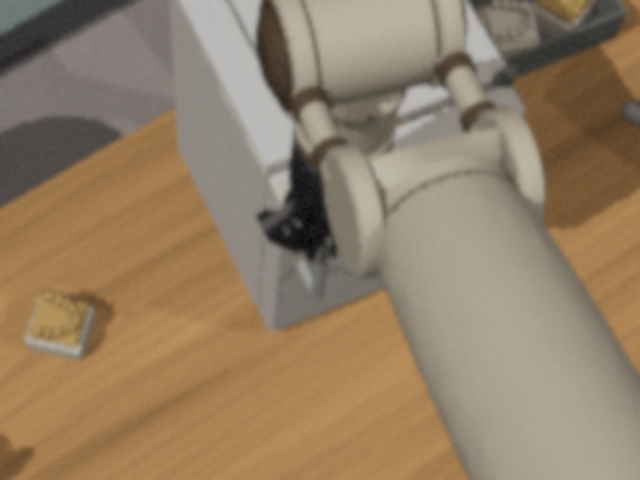

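```bash
python3 - <<'E'
from h import *
H=np.array([.6365,-.3032]);y0=-.185;dr=0.
def pose(a):
    w=y0+a; e=np.array([np.cos(w),np.sin(w)]);n=np.array([-np.sin(w),np.cos(w)])
    d=.213*n-.071*e; return H+d*(1+dr/.2245),d/.2245,w
for a in np.radians(np.arange(4,93,4)):
    p,u,w=pose(a)
    r.line_to([*p,.3143],[np.pi,0,w],max_speed=.06)
    s=state();F=s["contact_force"];fr=F[:2]@u;ft=F[0]*-u[1]+F[1]*u[0]
    print(round(np.degrees(a)),"F",F.round(1),"rad",round(fr,1),"tan",round(ft,1),"dr",round(dr*1e3,1),"w",round(s["grip_width"],3))
    if np.linalg.norm(F)>35: print("STOP");break
    dr+=np.clip(fr*1e-4,-.001,.001)
print(s["t"],s["position"],s["joint_positions"].round(2))
E
```

```text
4 F [-1.2  2.6  0.9] rad 2.8 tan 0.6 dr 0.0 w 0.12
8 F [-0.8  2.6  1. ] rad 2.7 tan 0.0 dr 0.3 w 0.12
12 F [-1.   1.9  1.1] rad 2.1 tan 0.3 dr 0.5 w 0.122
16 F [-1.2  1.1  0.3] rad 1.5 tan 0.7 dr 0.8 w 0.124
20 F [-0.2 -0.1 -0.4] rad 0.0 tan 0.2 dr 0.9 w 0.118
24 F [ 0.5 -0.4 -0.2] rad -0.6 tan -0.2 dr 0.9 w 0.123
28 F [ 0.6 -1.3 -0.5] rad -1.4 tan 0.3 dr 0.9 w 0.121
32 F [-1.1  0.1 -0.4] rad 0.8 tan 0.8 dr 0.7 w 0.12
36 F [-1.6  0.5 -0.3] rad 1.5 tan 0.8 dr 0.8 w 0.122
40 F [-1.6  0.9 -0.4] rad 1.7 tan 0.4 dr 0.9 w 0.117
44 F [ 0.   0.6 -1.1] rad 0.3 tan -0.5 dr 1.1 w 0.123
48 F [ 0.4 -0.1 -1.3] rad -0.4 tan -0.1 dr 1.1 w 0.121
52 F [-0.4  1.1 -0.9] rad 0.9 tan -0.8 dr 1.1 w 0.119
56 F [-0.   0.1 -1.9] rad 0.1 tan -0.1 dr 1.2 w 0.116
60 F [-0.5  0.9 -2.2] rad 0.8 tan -0.7 dr 1.2 w 0.127
64 F [-0.2  0.2 -2.2] rad 0.2 tan -0.1 dr 1.3 w 0.121
68 F [ 1.4 -0.1 -2.2] rad -1.4 tan -0.3 dr 1.3 w 0.125
72 F [-0.2  0.2 -0.3] rad 0.3 tan -0.1 dr 1.2 w 0.122
76 F [ 0.2 -0.7 -1.8] rad -0.2 tan 0.7 dr 1.2 w 0.127
80 F [ 0.8  0.4 -3.1] rad -0.8 tan -0.5 dr 1.2 w 0.12
84 F [ 0.1  0.5 -2. ] rad -0.1 tan -0.5 dr 1.1 w 0.123
88 F [-0.8  0.6 -1.2] rad 0.7 tan -0.7 dr 1.1 w 0.122
92 F [ 0.3  0.5 -2.3] rad -0.4 tan -0.4 dr 1.2 w 0.122
16.125 [ 0.41417075 -0.34144199  0.31428286] [-0.91  0.05  1.69  0.    1.4  -0.76]
```

```bash
python3 - <<'E'
from h import *
w=-.185+np.radians(92);O=[np.pi,0,w]
jaws.grip(.4);p=state()["position"];r.line_to([p[0],p[1],.44],max_speed=.15)
ims=[]
for i,q in enumerate([[.50,-.30,.45],[.48,-.22,.45]]):
    r.movep(q,O);f=imaging.grab_frame("wrist");C=cloud(f)
    print(state()["t"],"cam",(-f["R"].T@f["t"]).round(3))
    for n in ["bond_bottle","bottle_cap","resin_jar","door_rack"]:
        for d in finder.silhouettes("wrist",n)[:2]:
            m=d["mask"]&(f["range_z"]>0);P=C[m]
            if len(P)<20: continue
            k=P[P[:,2]>np.percentile(P[:,2],98)-.006]
            (cx,cy),rad=cv2.minEnclosingCircle(k[:,:2].astype(np.float32))
            print(i,n,round(d["confidence"],2),np.round(d["centre"]),len(P),"med",np.median(P,0).round(3),"top z",np.median(k[:,2]).round(4),"circ",round(cx,4),round(cy,4),round(rad,4))
    ims.append(cv2.resize(f["color"],(400,300)))
cv2.imwrite("pics/w2.png",np.hstack(ims))
E
```

```text
17.9917 cam [ 0.512 -0.216  0.519]
0 bond_bottle 0.58 [154. 398.] 3540 med [ 0.561 -0.257  0.245] top z 0.2697 circ 0.567 -0.2626 0.0143
0 bottle_cap 0.7 [157. 397.] 3454 med [ 0.561 -0.257  0.249] top z 0.2697 circ 0.567 -0.2626 0.0143
0 resin_jar 0.56 [152. 276.] 3297 med [ 0.472 -0.248  0.213] top z 0.2128 circ 0.4708 -0.2498 0.025
0 door_rack 0.6 [216. 336.] 40159 med [ 0.516 -0.29   0.28 ] top z 0.2886 circ 0.5151 -0.3018 0.1216
18.6667 cam [ 0.491 -0.136  0.52 ]
1 bond_bottle 0.77 [244. 430.] 4026 med [ 0.561 -0.252  0.23 ] top z 0.2696 circ 0.5671 -0.2618 0.0144
1 bottle_cap 0.78 [245. 429.] 4060 med [ 0.562 -0.252  0.23 ] top z 0.2696 circ 0.5669 -0.2619 0.0146
1 resin_jar 0.56 [240. 314.] 3116 med [ 0.472 -0.244  0.213] top z 0.2127 circ 0.4708 -0.2495 0.025
1 door_rack 0.74 [292. 377.] 36978 med [ 0.527 -0.283  0.24 ] top z 0.2887 circ 0.5155 -0.2964 0.1211
```

View pics/w2.png

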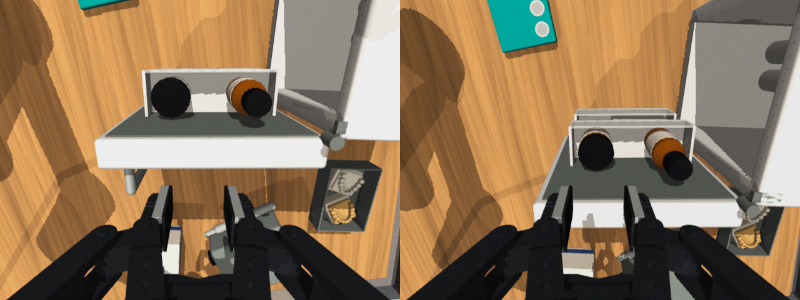

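Both tiles show the open rack: the squat jar with a flat black lid at (170,98) / (596,148), and the tall brown bottle with a narrow black cap at (250,98) / (668,152). The bottle is the tall one, with its cap top at z 0.270 and axis at (0.567, -0.262); the two views agree. I grip the cap and lift.

```bash
python3 - <<'E'
from h import *
w=-.185+np.radians(92);O=[np.pi,0,w];b=[.567,-.262]
jaws.grip(.52);r.movep(b+[.45],O);r.line_to(b+[.312],O,max_speed=.1)
print(state()["contact_force"].round(1));jaws.grip(0);s=state()
print(s["t"],s["contact_force"].round(1),s["grip_width"],s["grip_force"])
if s["grip_width"]>.2:
    r.line_to(b+[.33],O,max_speed=.04);r.line_to(b+[.485],O,max_speed=.1)
    s=state();print(s["t"],s["contact_force"].round(1),s["grip_width"],s["position"])
f=imaging.grab_frame("top");g=imaging.grab_frame("scene")
cv2.imwrite("pics/l.png",np.hstack([cv2.resize(x["color"],(400,300)) for x in(f,g)]))
E
```

```text
[ 1.2  0.5 -0.6]
21.4333 [ 0.1 -0.1  3.1] 0.30634745193083235 58.88341426849365
23.7333 [ 0.4  0.2 -0.9] 0.3089759479953515 [ 0.56692016 -0.26194312  0.48417286]
```

View pics/l.png

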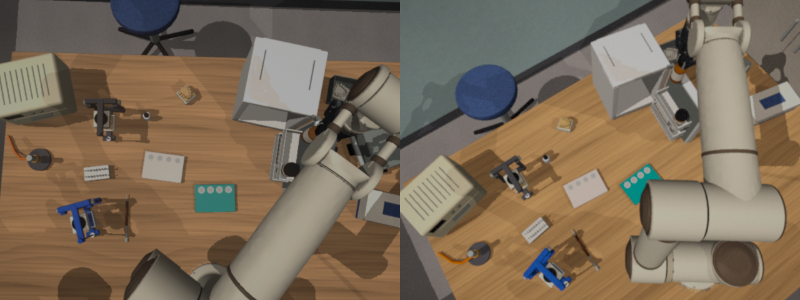

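The bottle is in the gripper (right tile, near (678,72)), and the jar still stands in the rack at (683,115). The white slab is at (163,166) in the left tile. I carry it there, then check.

```bash
python3 - <<'E'
from h import *
w=-.185+np.radians(92);O=[np.pi,0,w];q=[.48,.204]
r.line_to(q+[.485],O,max_speed=.12);r.line_to(q+[.325],O,max_speed=.08);r.hold(1.0)
s=state();print(s["t"],s["contact_force"].round(1),s["grip_width"],s["position"],s["eef_rot"].round(3),abs(s["dq"]).max())
fs=[imaging.grab_frame(c) for c in("top","scene")]
for c,f in zip(("top","scene"),fs):
    C=cloud(f)
    for n in["bond_bottle","resin_jar","slab"]:
        for d in finder.silhouettes(c,n)[:2]:
            m=d["mask"]&(f["range_z"]>0)
            if m.sum()>10:print(c,n,round(d["confidence"],2),np.round(d["centre"]),np.percentile(C[m],[5,50,95],0).round(3).tolist())
cv2.imwrite("pics/e.png",np.hstack([cv2.resize(x["color"],(400,300)) for x in fs]))
E
```

```text
31.0833 [-0.  -0.9 -0.2] 0.30754006250639315 [0.48000928 0.20399864 0.32501116] [3.142 0.    1.421] 0.0015935231797313781
top resin_jar 0.82 [273. 464.] [[0.454, -0.268, 0.174], [0.473, -0.244, 0.211], [0.493, -0.227, 0.215]]
top slab 0.79 [269. 279.] [[0.431, 0.126, 0.009], [0.472, 0.154, 0.013], [0.526, 0.272, 0.017]]
top slab 0.71 [250. 484.] [[0.411, -0.319, 0.067], [0.522, -0.282, 0.206], [0.616, -0.222, 0.29]]
scene resin_jar 0.92 [188. 453.] [[0.446, -0.27, 0.171], [0.465, -0.242, 0.212], [0.488, -0.227, 0.216]]
scene slab 0.65 [308. 287.] [[0.432, 0.134, 0.01], [0.483, 0.236, 0.014], [0.529, 0.278, 0.018]]
scene slab 0.65 [284. 400.] [[0.317, -0.081, 0.01], [0.364, -0.061, 0.014], [0.407, -0.037, 0.019]]
```

View pics/e.png

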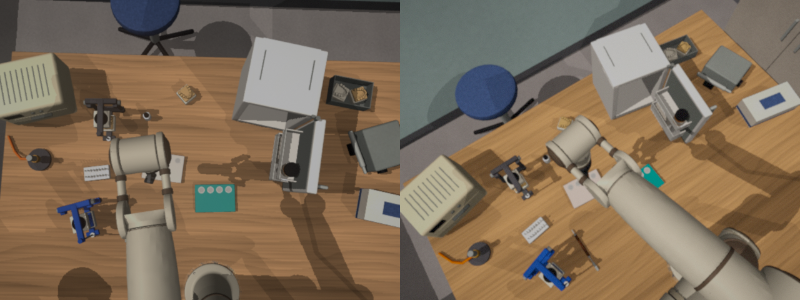

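The gripper is over the white slab (left tile (165,165)) with the bottle hidden under it. The grip width is unchanged at about 26 mm, the door is open, the jar is upright, and everything else is in place. I hand it in.

```bash
python3 -c "
from h import *
print(job.finish_job())"
```

```text
the job is handed in; nothing more can be done
None
```

I've handed the job in: the door stands open at about 92°, and the gripper is holding the bottle still and upright over the white slab, underside about 17 cm above the bench; the jar is still upright in the rack and nothing else on the bench was touched.

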